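# Open the code-locked cutter case

### The job

Open the green code-locked case on the mosaic bench: turn the blue dial to 7 and then the red dial to 3, creeping through each number until you feel that dial's gate drop and the dial stiffen - the lock is worn, so the true spot can be nearly half a division to either side - and stop there without wringing it. When the orange bolt has sprung clear, slide the grey lid fully open by its black handle, away from the dials, and let go. Never force a dial or the locked lid, and leave the things standing on and around the case where they are.

Things in the scene. Friction and masses are not known exactly. Their poses are not given: they have to be found in the camera images.
- case: Green steel case fixed to the bench, 285 (x) x 340 (y) x 70 mm high. Origin on the bench; x runs from the dial side over the lid (away from the robot at yaw 0), y to the left seen from the dials, z up. On the deck (z 70 mm) at x -65 mm: blue dial (y +65), red dial (y -65); behind them the grey lid.
- blue_dial (a joint): Blue dial (rad), 0 to 4.712, = 0.5236 x number; grows clockwise seen from above. Numerals 0-9 on a white ring, 30 deg apart. Pointer angle from the case's +x towards +y = 2.356 - value. Turns with 0.08 to 0.15 N m, stays where left. Its gate lies within 0.25 rad either side of 7, differently each time.
- blue_dial_grip (a point): On the blue dial's vertical axis, 37 mm above the deck; turns with it. Knob: 44 mm disc 6 to 14 mm above the deck, carrying an upright bar 42 long x 14 thick, 11 to 41 mm above the deck, to be pinched across its 14 mm; a white line on top marks the pointer end.
- red_dial (a joint): Red dial (rad), same make, ring and formula as the blue one. Its gate lies within 0.25 rad either side of 3, differently each time; it can be felt only once the blue gate has dropped. A gate passed without a drop does no harm: turn back.
- red_dial_grip (a point): On the red dial's vertical axis, 37 mm above the deck; same knob as the blue one.
- bolt: Orange spring bolt (4 to 6 N) in the case, sliding to the case's +y; its y in the case frame is its travel: 1 to 4 mm locked, 10 to 13 mm when the blue gate has dropped, 24 mm when the red has too and the lid is free. It shows as an orange marker in the black slot at the deck's front edge. A contact force over 20 N damages it (about 0.45 N m of twist on a dropped dial).
- bolt_lug (a point): The bolt's first lug (hidden in the case, 45 mm above the bench), pressed on the blue dial's disc. When a gate comes within about 0.08 rad of it, the bolt drops in by itself within 0.4 s; the dial then has about 0.15 rad of play in all, beyond which it stiffens (about 5 N m/rad, so 20 N on the bolt some 0.1 rad further).
- lid (a joint): Travel of the sliding lid (m) along the case's +x: 0 shut, 0.075 fully open. It takes about 3 N and stays where it is left; locked, it has 2 mm of play.
- lid_handle (a point): Middle of the lid's black handle fin, 12 thick (case x) x 80 long (case y), standing 8 to 38 mm above the deck; this point 28 mm above the deck, at case x +15 mm when shut; moves with the lid.
- glue_pot: Small jar, 34 mm wide, 45 mm high, standing on the case's back left corner; origin under its centre. Bystander.
- tile_sample: Marble tile sample 35 x 35 x 10 mm lying on the case's back right corner. Bystander.
- mallet: Rubber mallet, 260 mm, on the bench at the left. Bystander.
- spatula: Spatula, 240 mm, on the bench at the right. Bystander.
- mug: White mug, 80 mm wide, 90 mm high, on the bench at the left. Bystander.
- rod_tile: Half-round marble rod tile, 180 x 18 x 18 mm, on the bench at the right. Bystander.

How it is judged:
By the outcome, as a careful person would: the job done as asked, in the order asked, and still so for the second after the job is handed in, with the robot touching nothing.
It also fails if it takes over 72 s, if anything falls off the work surface, if the arm or the gripper's body presses on something with over 40 N, if the wrist force passes 120 N, or if a joint passes its speed limit or range.

### The arm

A 7-joint arm with a two-finger parallel gripper is mounted at the origin on the work surface. World frame = base frame: x ahead of the robot, y to its left, z up, the work surface at z = 0. Lengths are in m, angles in rad, forces in N, time in s.
With the tool pointing down it reaches from about 0.425 to 0.875 m from the base axis. Payload 4.7 kg.
Tool frame: the origin (TCP) lies at the very end of the fingers, on their centre line; the grasp point (between the pads) lies behind it (ctrl.tcp_to_grasp is the z of the grasp point in the tool frame, in m); z points along the fingers, y is the line along which they close (so a half turn about z gives the same grasp; the last joint's range is limited). The gripper opens to 87 mm and grips with 3 to 60 N. Pads are 19 mm wide; open, the fingers measure 117 mm over their backs; the gripper's body (75 mm by 190 mm) begins 51 mm behind the grasp point.
Start: joints at [-1.317, 0.321, -0.07, 1.45, 0.023, 1.371, -0.057], TCP at [0.154, 0.631, 0.184] pointing down, gripper open.
Joint ranges: [-2.86, 2.86], [-0.3, 2.09], [-1.38, 1.24], [0.06, 2.45], [-1.56, 4.7], [0.09, 2.05], [-2.69, 2.69]. Speed limits (rad/s): [2.57, 2.57, 3.14, 3.14, 3.14, 3.14, 3.14].

### API

Orientations are given as a rotation vector (axis times angle).
In Python, from bench import ctrl gives the robot as it stands.
- The arm moves only by the tool step_arm, never from a script. Its argument "targets" is a list of rows, each a list of 7 numbers: the shift along the world's x, y, z in cm, then the turn, a rotation vector about the world's x, y, z in degrees, then the opening, from 0 (shut) to 1 (fully open). A call has exactly 5 rows; each row shifts and turns the commanded pose from where the row before left it; what a row does not reach is not made up. A row lasts 1/12 s, in which the tool goes at most 41.7 mm and 7.16 degrees, less where a joint would pass 70% of its speed; a pose out of reach is approached as far as the arm can. A call with a gripper value outside its range is refused whole. The fingers move at their own pace and stop on an object; "force" is the grip in N (left out, the last holds). Time passes only in rows, so rows that do not move let the fingers close, or fill a call up. It gives the time, the measured TCP pose, the force, the opening and the grip force at its end, in the units of the state.
- ctrl.get_state(): the state, without advancing time (a new reading comes with each control period).
- ctrl.get_image(name): name is "side" or "top" or "wrist"; returns (picture, depth): 400x640x3 uint8, red, green, blue; 400x640 float32, m along the optical axis (not along the pixel's ray), 0 where there is no reading.
- ctrl.camera_params(name): a dict with "intrinsics" (3x3 intrinsics, pixels), "rvec" (rotation vector, rad) and "tvec" (3), from world to camera coordinates, as OpenCV has them; the wrist camera has in their place "hand_eye" (4x4, takes a point from camera to tool coordinates, whose origin is the TCP and whose axes are the flange's). Camera axes: x right, y down, z forward; pixel columns grow to the right and rows downward; lengths in m; the calibration is good to about 2 mm. A picture is of the moment at which its call begins: read the wrist's pose just before it. camera_params takes no time and is no camera call.
- ctrl.close_job(): hands the job in; it is judged then, once.
The state is a dict: "time": time; "joint_positions": joint angles; "qd": joint speeds; "joint_torque": joint torques, N m; "position": TCP position; "tool_rot": TCP orientation; "ft_force": force on the tool from outside, world axes, zero at the start; "torque": the same for the moment, N m; "grip_width": opening from 0.0 (shut) to 1.0 (fully open); "grip_force": force on a finger pad.
Only numpy, scipy, OpenCV 4.12 (cv2) and the standard library are available. Lean on these libraries where they do the work, as an engineer would, in place of code of your own. Each camera call takes 0.05 s, during which the arm holds its last target. There are 200 camera calls.

## Working session

There is one attempt and no reset: what is moved stays moved. The work goes in short steps, Python scripts to look and compute and a tool call to move; the robot and the scene stay as the last step left them, time stands still between calls to the robot, and variables do not carry over. Pictures are saved under pics/ and viewed, at most 10 in all, crops included, and the job is handed in when it is done.

Besides the shell and the picture viewer there is one more tool, called after "Request:" as name([rows], argument=value, ...), one row to a line, values as JSON. step_arm: Moves the arm, as the interface text tells. Its arguments: {"type":"object","properties":{"targets":{"type":"array"},"force":{"type":"number"}},"required":["targets"]}

```bash
mkdir -p pics; ls; python3 - <<'E'
from bench import ctrl
import cv2,numpy as np
s=ctrl.get_state();print(s['time'],s['position'],s['tool_rot'],ctrl.tcp_to_grasp)
a,d=ctrl.get_image("top");b,e=ctrl.get_image("side")
np.savez("v0.npz",top=a,topd=d,side=b,sided=e)
cv2.imwrite("pics/top.png",a[:,:,::-1]);cv2.imwrite("pics/side.png",b[:,:,::-1])
for n in("top","side"):print({k:np.round(v,4).tolist() for k,v in ctrl.camera_params(n).items()})
print(ctrl.camera_params("wrist"))
E
```

```text
pics
0.0 [0.1542762  0.63077029 0.18324346] [-3.75700977e-01 -3.11891830e+00  3.02469950e-03] -0.0187
{'intrinsics': [[455.4967, 0.0, 319.0391], [0.0, 455.4967, 197.3467], [0.0, 0.0, 1.0]], 'rvec': [2.1807, -2.1187, 0.1192], 'tvec': [-0.0045, 0.5422, 1.3476]}
{'intrinsics': [[426.0864, 0.0, 314.9044], [0.0, 426.0864, 198.8071], [0.0, 0.0, 1.0]], 'rvec': [0.0858, -2.8899, 1.1486], 'tvec': [0.5452, 0.0922, 1.2916]}
{'intrinsics': array([[284.36794611,   0.        , 322.64417391],
       [  0.        , 284.36794611, 199.65754961],
       [  0.        ,   0.        ,   1.        ]]), 'hand_eye': array([[-2.17485153e-04, -9.69609291e-01, -2.44658489e-01,
         6.60114817e-02],
       [ 9.99999765e-01, -3.69854330e-04,  5.76841188e-04,
        -1.52454042e-03],
       [-6.49798576e-04, -2.44658306e-01,  9.69609144e-01,
        -1.99417722e-01],
       [ 0.00000000e+00,  0.00000000e+00,  0.00000000e+00,
         1.00000000e+00]])}
```

View pics/top.png

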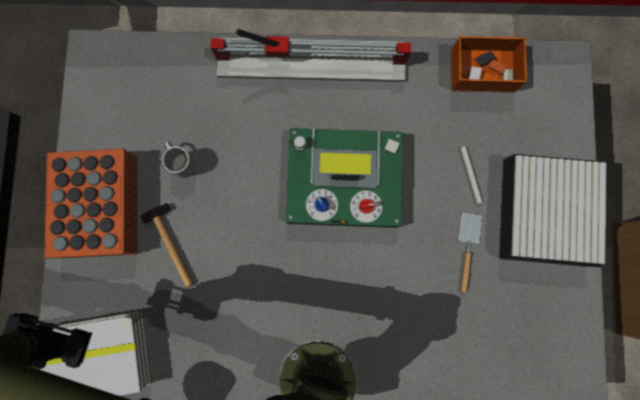

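View pics/side.png

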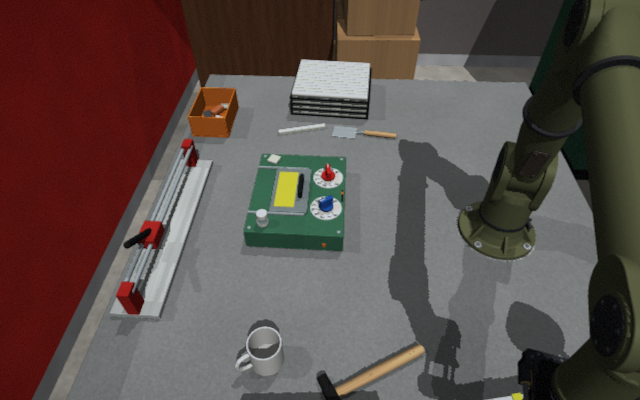

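The top view shows the case with the blue dial at about (321,204), the red dial at (367,206), the handle at (347,177) and the bolt marker at (343,221). The side view shows blue at (326,205), red at (327,174) and the handle at (300,186). Next I'll measure these.

```bash
cat > h.py <<'E'
import numpy as np,cv2
from scipy.spatial.transform import Rotation as R
from bench import ctrl
def cam(name,state=None):
    p=ctrl.camera_params(name);K=np.array(p["intrinsics"])
    if name=="wrist":
        T=np.eye(4);T[:3,:3]=R.from_rotvec(state["tool_rot"]).as_matrix();T[:3,3]=state["position"]
        T=T@p["hand_eye"];return K,T[:3,:3],T[:3,3]
    Rm=R.from_rotvec(np.ravel(p["rvec"])).as_matrix();return K,Rm.T,-Rm.T@np.ravel(p["tvec"])
def ray(c,uv):
    d=c[1]@np.linalg.inv(c[0])@np.array([uv[0],uv[1],1.]);return c[2],d/np.linalg.norm(d)
def plane(c,uv,z):
    o,d=ray(c,uv);return o+d*(z-o[2])/d[2]
def tri(c1,u1,c2,u2):
    o1,d1=ray(c1,u1);o2,d2=ray(c2,u2)
    t=np.linalg.lstsq(np.c_[d1,-d2],o2-o1,rcond=None)[0];a=o1+d1*t[0];b=o2+d2*t[1]
    return (a+b)/2,np.linalg.norm(a-b)
def proj(c,P):
    q=c[0]@(c[1].T@(np.asarray(P)-c[2]));return q[:2]/q[2]
HSV={"blue":((105,120,40),(125,255,255)),"red":((172,140,60),(180,255,255)),"red0":((0,140,60),(6,255,255)),"yellow":((25,120,80),(35,255,255)),
"green":((60,80,20),(85,255,255)),"orange":((8,150,80),(22,255,255)),"white":((0,0,125),(180,60,255)),"black":((0,0,0),(180,255,28))}
def mask(im,col,box=None):
    h=cv2.cvtColor(im,cv2.COLOR_RGB2HSV);m=cv2.inRange(h,*map(np.array,HSV[col]))
    if col=="red":m|=mask(im,"red0")
    if box:
        z=np.zeros_like(m);z[box[1]:box[3],box[0]:box[2]]=1;m*=z
    return m
def blob(m):
    n,l,s,c=cv2.connectedComponentsWithStats(m);i=1+np.argmax(s[1:,4]);return c[i],s[i],(l==i).astype(np.uint8)
E
python3 - <<'E'
from h import *
v=np.load("v0.npz");ct,cs=cam("top"),cam("side")
bt=(280,120,412,235);bs=(240,148,352,252)
for col in("blue","red","yellow","orange","black"):
    a=blob(mask(v["top"],col,bt));b=blob(mask(v["side"],col,bs))
    P,e=tri(ct,a[0],cs,b[0]);print(col,a[0].round(1),a[1],b[0].round(1),b[1],P.round(4),round(e,4))
m=blob(mask(v["top"],"green",bt))[2]
r=cv2.minAreaRect(cv2.findContours(m,0,2)[0][0]);print([plane(ct,q,.07).round(3).tolist() for q in cv2.boxPoints(r)])
E
```

```text
blue [321.3 204.4] [315 198  14  13 128] [326.4 203.8] [319 195  14  17 162] [0.5134 0.0032 0.0869] 0.0034
red [365.9 205.8] [360 199  14  14 138] [327.8 174.1] [322 165  13  16 124] [ 0.5139 -0.1267  0.084 ] 0.0018
yellow [344.9 163. ] [ 320  153   51   21 1018] [286. 189.] [274 172  24  35 660] [ 0.6404 -0.0633  0.0747] 0.0029
orange [342.5 221.3] [341 221   4   2   6] [323.4 244.6] [322 243   4   4  15] [ 0.5059 -0.0717 -0.2121] 0.0327
black [337.9 177. ] [335 176   7   3  10] [300.1 188.1] [298 178   5  20  57] [ 0.5936 -0.0428  0.1015] 0.002
[[0.461, 0.106, 0.07], [0.745, 0.108, 0.07], [0.742, -0.237, 0.07], [0.459, -0.23, 0.07]]
```

Request:
step_arm([
  [3,-2.7,0.35,0,0,0,1],
  [3,-2.7,0.35,0,0,0,1],
  [3,-2.7,0.35,0,0,0,1],
  [3,-2.7,0.35,0,0,0,1],
  [3,-2.7,0.35,0,0,0,1],
])

```text
time: 0.52
position: [0.3054, 0.4947, 0.2016]
tool_rot: [-0.375, -3.119, 0.001]
ft_force: [0.4, 0.1, -0.6]
grip_width: 0.999
grip_force: 0.0
```

Request:
step_arm([
  [3,-2.7,0.35,0,0,0,1],
  [3,-2.7,0.35,0,0,0,1],
  [3,-2.7,0.35,0,0,0,1],
  [3,-2.7,0.35,0,0,0,1],
  [3,-2.7,0.35,0,0,0,1],
])

```text
time: 0.93
position: [0.4554, 0.3597, 0.2193]
tool_rot: [-0.376, -3.119, 0.0]
ft_force: [-0.5, -0.2, 0.1]
grip_width: 1.0
grip_force: 0.0
```

Request:
step_arm([
  [1,-4,0.3,0,0,0,1],
  [1,-4,0.3,0,0,0,1],
  [1,-4,0.3,0,0,0,1],
  [1,-4,0.3,0,0,0,1],
  [1,-4,0.3,0,0,0,1],
])

```text
time: 1.35
position: [0.5043, 0.1593, 0.2342]
tool_rot: [-0.376, -3.119, -0.0]
ft_force: [1.8, 0.1, -0.1]
grip_width: 0.998
grip_force: 0.0
```

Request:
step_arm([
  [1,-4,0.3,0,0,0,0.7],
  [1,-4,0.3,0,0,0,0.7],
  [1,-4,0.3,0,0,0,0.7],
  [1,-4,0.3,0,0,0,0.7],
  [1,-4,0.3,0,0,0,0.7],
])

```text
time: 1.77
position: [0.5543, -0.0405, 0.2494]
tool_rot: [-0.375, -3.119, -0.001]
ft_force: [0.4, 0.9, -0.5]
grip_width: 0.738
grip_force: 0.0
```

```bash
python3 - <<'E'
from h import *
s=ctrl.get_state();print(s['time'],s['position'],s['tool_rot'],s['joint_positions'],s['ft_force'])
a,d=ctrl.get_image("wrist");np.savez("w1.npz",im=a,d=d,pos=s['position'],rot=s['tool_rot'])
cv2.imwrite("pics/w1.png",a[:,:,::-1])
E
```

```text
1.7667 [ 0.55426264 -0.040521    0.24941651] [-3.75454680e-01 -3.11906718e+00 -7.44683065e-04] [-0.45999727  0.09463747  0.52600484  1.60505493 -0.04826143  1.45474856
  1.40085497] [ 0.4427397   0.8505924  -0.54204077]
```

View pics/w1.png

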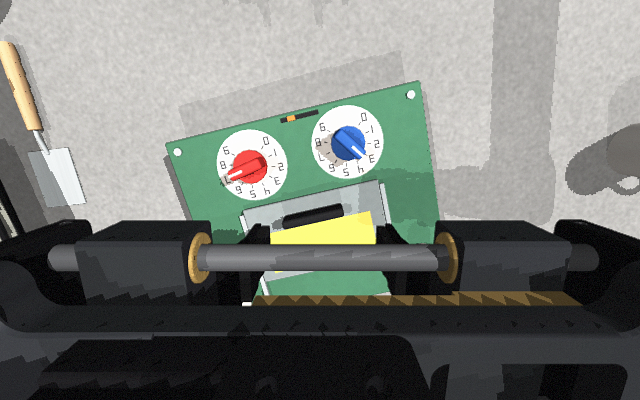

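The wrist view shows the blue dial at about (348,143) with its pointer near 3, and the red dial at (250,166) with its pointer near 7. The bolt marker is at (291,118) and the handle at (313,215). I'll shift for a second view.

Request:
step_arm([
  [2,-2,-0.5,0,0,0,0.7],
  [2,-2,-0.5,0,0,0,0.7],
  [2,0,-1,0,0,0,0.7],
  [0,0,-1,0,0,0,0.7],
  [0,0,0,0,0,0,0.7],
])

```text
time: 2.23
position: [0.6131, -0.078, 0.2159]
tool_rot: [-0.375, -3.113, 0.002]
ft_force: [0.1, 1.1, -0.6]
grip_width: 0.701
grip_force: 0.0
```

```bash
cat > meas.py <<'E'
from h import *
def feats(im,d):
    out={}
    h=cv2.cvtColor(im,cv2.COLOR_RGB2HSV);up=np.zeros(im.shape[:2],np.uint8);up[:225]=255
    for col in("blue","red"):
        k=blob(mask(im,col)&up);c=k[0]
        # knob outline (colour + enclosed) and ring (white + everything inside)
        near=np.zeros_like(up);cv2.circle(near,tuple(int(x) for x in c),60,255,-1)
        ng=(h[...,1]<60)&(h[...,2]>170);m=(ng*255).astype(np.uint8)&near&up
        m=cv2.morphologyEx(m|k[2]*255,cv2.MORPH_CLOSE,np.ones((5,5)))
        cn=max(cv2.findContours(m,0,1)[0],key=cv2.contourArea)
        e=cv2.fitEllipse(cv2.convexHull(cn))
        out[col]=dict(knob=c,ring=np.array(e[0]),axes=e[1],hull=k[2])
    return out
E
python3 - <<'E'
from meas import *
s=ctrl.get_state();print(s['time'],s['position'],s['joint_positions'][6])
a,d=ctrl.get_image("wrist");np.savez("w2.npz",im=a,d=d,pos=s['position'],rot=s['tool_rot'])
W=[np.load(f) for f in("w1.npz","w2.npz")];C=[cam("wrist",dict(position=w['pos'],tool_rot=w['rot'])) for w in W]
F=[feats(w['im'],0) for w in W]
for c in("blue","red"):
    for i in(0,1):print(c,F[i][c]['ring'].round(1),np.round(F[i][c]['axes'],1),F[i][c]['knob'].round(1),plane(C[i],F[i][c]['ring'],.071).round(4))
    P,e=tri(C[0],F[0][c]['ring'],C[1],F[1][c]['ring']);print(P.round(4),round(e,4))
crop=W[1]['im'];vis=[]
for c in("blue","red"):
    x,y=F[1][c]['ring'].astype(int);q=crop[max(y-45,0):y+45,max(0,x-45):x+45]
    vis.append(cv2.resize(q,(400,400),interpolation=cv2.INTER_NEAREST));print(x,y,q.shape)
cv2.imwrite("pics/w2c.png",np.hstack(vis)[:,:,::-1])
E
```

```text
2.2333 [ 0.61307937 -0.07804962  0.21593357] 1.5245090431609396
blue [347.1 141.4] [71.9 74.1] [347.8 142.7] [0.514  0.0009 0.071 ]
blue [370.7  84. ] [82.4 89. ] [371.9  83.7] [0.5139 0.0008 0.071 ]
[0.514  0.0009 0.071 ] 0.0001
red [251.7 164.4] [68.9 73. ] [249.1 166.5] [ 0.5131 -0.1287  0.071 ]
red [261.  111.7] [80.  85.6] [258.8 112.6] [ 0.513  -0.1288  0.071 ]
[ 0.5131 -0.1287  0.0712] 0.0001
370 84 (90, 90, 3)
260 111 (90, 90, 3)
```

View pics/w2c.png

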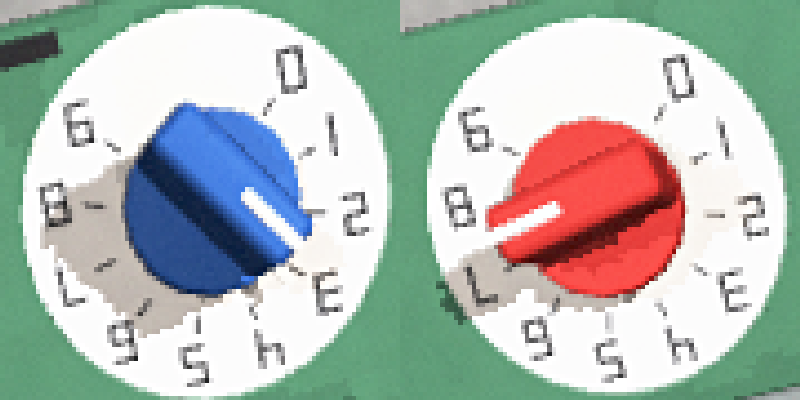

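The crop shows the blue pointer line running from (380.6,82.9) to (392.5,94.8) in the w2 image, and the red one from (251,112.8) to (235.2,119.3). I'll turn these into angles on the bar-top plane.

```bash
python3 - <<'E'
from h import *
w=np.load("w2.npz");c=cam("wrist",dict(position=w['pos'],tool_rot=w['rot']))
w1=np.load("w1.npz");c1=cam("wrist",dict(position=w1['pos'],tool_rot=w1['rot']))
yaw=np.arctan2(-.0009,.1297)
for n,a,b in(("blue",(380.6,82.9),(392.5,94.8)),("red",(251,112.8),(235.2,119.3))):
    A,B=plane(c,a,.111),plane(c,b,.111);v=B-A;th=np.arctan2(v[1],v[0])-yaw
    val=(2.356-th)%(2*np.pi);print(n,A.round(4),B.round(4),"ptr deg",np.degrees(th).round(1),"num",val/.5236)
# handle in both views
cs=[]
for W in(w1,w):
    g=cv2.cvtColor(W['im'],cv2.COLOR_RGB2GRAY);m=((g<45)*255).astype(np.uint8);m[:140]=0;m[222:]=0;m[:,:250]=0;m[:,380:]=0
    k=blob(m);cs.append(k[0]);print(k[0],k[1])
print(tri(c1,cs[0],c,cs[1]))
t=R.from_rotvec(w['rot']).as_matrix();print(t[:,1],np.degrees(np.arctan2(t[1,1],t[0,1])),t[:,2])
E
```

```text
blue [0.5194 0.0031 0.111 ] [0.5333 0.0127 0.111 ] ptr deg 34.8 num 3.339130997524252
red [ 0.5159 -0.1316  0.111 ] [ 0.5182 -0.1493  0.111 ] ptr deg -82.3 num 7.243574558945586
[314.50117647 213.14117647] [283 204  61  18 425]
[331.33534137 169.48393574] [296 157  72  27 498]
(array([ 0.59828658, -0.06465061,  0.07076144]), np.float64(0.001007929758694065))
[ 0.23764743  0.97135    -0.00169647] 76.2522487797598 [-5.77206668e-03 -3.34302935e-04 -9.99983286e-01]
```

Request:
step_arm([
  [-1,0.8,-0.6,0,0,4.8,0.45],
  [-1,0.8,-0.6,0,0,4.8,0.45],
  [-1,0.8,-0.6,0,0,4.8,0.45],
  [-1,0.8,-0.6,0,0,4.8,0.45],
  [-1,0.8,-0.6,0,0,4.8,0.45],
])

```text
time: 2.7
position: [0.5633, -0.0375, 0.19]
tool_rot: [-0.289, 3.127, 0.001]
ft_force: [-0.2, -0.2, -0.6]
grip_width: 0.471
grip_force: 0.0
```

Request:
step_arm([
  [-1,0.8,-0.6,0,0,4.8,0.45],
  [-1,0.8,-0.6,0,0,4.8,0.45],
  [-1,0.8,-0.6,0,0,4.8,0.45],
  [-1,0.8,-0.6,0,0,4.8,0.45],
  [-1,0.8,-0.6,0,0,4.8,0.45],
])

```text
time: 3.12
position: [0.5134, 0.0024, 0.16]
tool_rot: [-0.933, 2.998, 0.001]
ft_force: [0.0, 0.3, -0.1]
grip_width: 0.453
grip_force: 0.0
```

Request:
step_arm([
  [0,0,0,0,0,0,0.45],
  [0,0,0,0,0,0,0.45],
  [0,0,0,0,0,0,0.45],
  [0,0,0,0,0,0,0.45],
  [0,0,0,0,0,0,0.45],
])

```text
time: 3.53
position: [0.5151, 0.0008, 0.1599]
tool_rot: [-0.922, 3.002, -0.001]
ft_force: [1.2, 0.8, 1.0]
grip_width: 0.449
grip_force: 0.0
```

```bash
cat > st.py <<'E'
from h import *
s=ctrl.get_state();t=R.from_rotvec(s['tool_rot']).as_matrix()
print(round(s['time'],2),s['position'].round(4),"yaw",np.degrees(np.arctan2(t[1,1],t[0,1])).round(2),"z",t[:,2].round(3),"j7",s['joint_positions'][6].round(3),"F",s['ft_force'].round(2),"T",s['torque'].round(3),s['grip_width'],s['grip_force'])
E
python3 st.py
```

```text
3.53 [0.5151 0.0008 0.1599] yaw 124.16 z [ 0.001 -0.    -1.   ] j7 2.132 F [1.21 0.85 0.96] T [-0.004  0.092 -0.   ] 0.448928786740202 0.0
```

Request:
step_arm([
  [-0.1,0,-1.8,0,0,0.2,0.45],
  [0,0,-1.8,0,0,0,0.45],
  [0,0,-1.7,0,0,0,0.45],
  [0,0,-1.7,0,0,0,0.45],
  [0,0,0,0,0,0,0.45],
])

```text
time: 3.95
position: [0.5111, 0.0008, 0.0863]
tool_rot: [0.927, -2.996, -0.001]
ft_force: [-1.6, 0.6, -0.1]
grip_width: 0.453
grip_force: 0.0
```

Request:
step_arm([
  [0,0,0,0,0,0,0.2],
  [0,0,0,0,0,0,0],
  [0,0,0,0,0,0,0],
  [0,0,0,0,0,0,0],
  [0,0,0,0,0,0,0],
], force=20)

```text
time: 4.37
position: [0.5141, 0.0015, 0.0903]
tool_rot: [-0.93, 2.999, -0.0]
ft_force: [0.4, -0.3, 0.4]
grip_width: 0.156
grip_force: 0.0
```

```bash
python3 st.py
```

```text
4.37 [0.5141 0.0015 0.0903] yaw 124.46 z [ 0.002  0.    -1.   ] j7 2.16 F [ 0.43 -0.29  0.43] T [ 0.061  0.018 -0.027] 0.15561661892948078 0.0
```

Request:
step_arm([
  [0,0,0,0,0,0,0],
  [0,0,0,0,0,-1,0],
  [0,0,0,0,0,-3,0],
  [0,0,0,0,0,-4,0],
  [0,0,0,0,0,-4,0],
])

```text
time: 4.78
position: [0.5134, 0.0015, 0.0895]
tool_rot: [-0.605, 3.083, 0.0]
ft_force: [0.4, 0.3, -0.2]
grip_width: 0.006
grip_force: 0.0
```

```bash
python3 st.py
```

```text
4.78 [0.5134 0.0015 0.0895] yaw 112.22 z [ 0.  0. -1.] j7 1.948 F [ 0.43  0.35 -0.18] T [ 0.046 -0.002  0.018] 0.006198432671792304 0.0
```

The fingers shut on nothing, so I need to look.

```bash
python3 - <<'E'
from h import *
a,_=ctrl.get_image("wrist");b,_=ctrl.get_image("side")
s=cv2.resize(b[140:260,260:400],(560,480),interpolation=cv2.INTER_CUBIC)
w=cv2.resize(a,(400,250))
o=np.zeros((480,800,3),np.uint8);o[:,:400]=s[:,80:480];o[:250,400:]=w
cv2.imwrite("pics/chk.png",o[:,:,::-1])
E
```

```text
(no output)
```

View pics/chk.png

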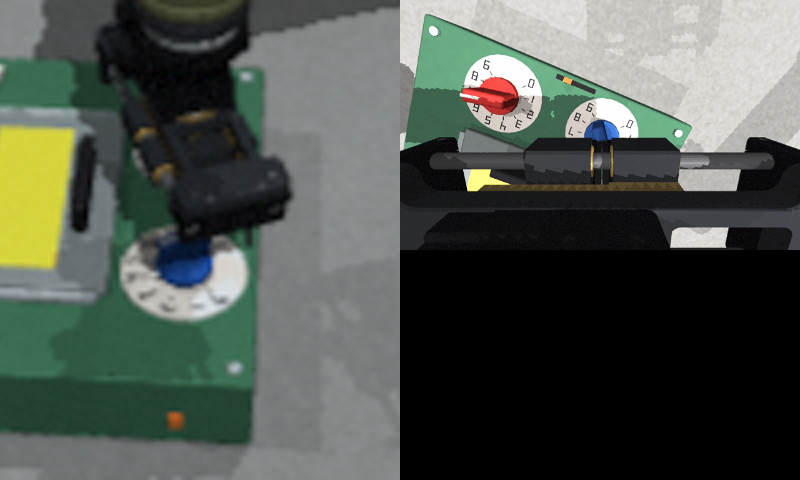

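```bash
python3 - <<'E'
from h import *
s=ctrl.get_state();a,_=ctrl.get_image("wrist");b,_=ctrl.get_image("side")
cw=cam("wrist",s);cs=cam("side")
A=np.array([.514,.0009,.111]);T=s['position']
pts=[A,A-[0,0,.027],T]
W=cv2.resize(a[140:290,220:420],(800,600),interpolation=cv2.INTER_NEAREST)[:,100:700]
S=cv2.resize(b[165:225,295:355],(600,600),interpolation=cv2.INTER_NEAREST)
for p,c in zip(pts,[(255,255,0),(0,255,255),(255,0,255)]):
    u=proj(cw,p);v=proj(cs,p);print(u,v)
    cv2.circle(W,tuple(int(x) for x in ((u-[220,140])*4-[100,0])),5,c,2);cv2.circle(S,tuple(int(x) for x in (v-[295,165])*10),5,c,2)
cv2.imwrite("pics/chk2.png",cv2.resize(np.hstack([W,S]),(800,400))[:,:,::-1])
E
```

```text
[323.68918902 232.32309804] [325.70406308 197.46348556]
[323.53759675 219.59812376] [325.60947445 203.77872922]
[324.5692983  221.48277647] [325.82002179 202.66788212]
```

View pics/chk2.png

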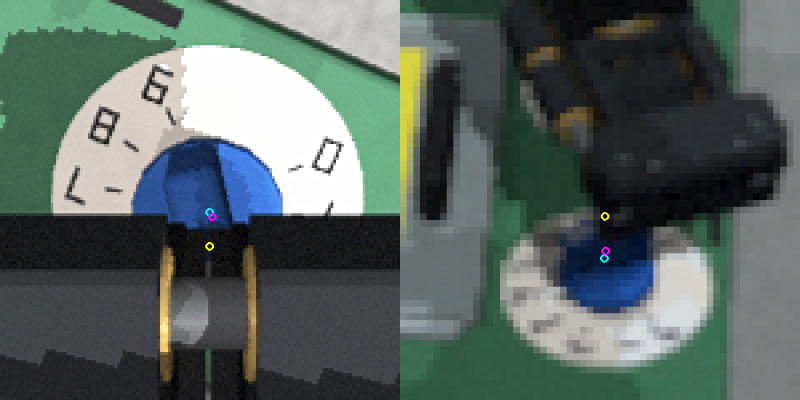

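The fingertips seem to sit on or above the bar, which the projections don't explain. I'll check against depth.

```bash
python3 - <<'E'
from h import *
s=ctrl.get_state();a,d=ctrl.get_image("wrist");c=cam("wrist",s)
for x in(300,312,318,324,330,345):
  for y in(196,204,212,218,222,226,232,240):
    if d[y,x]>0:
      P=c[2]+c[1]@(np.linalg.inv(c[0])@[x,y,1])*d[y,x];print(x,y,a[y,x],P.round(3))
ts=cam("top")
E
python3 st.py
```

```text
300 196 [215 205 196] [ 0.507 -0.022  0.07 ]
300 204 [ 37  70 135] [ 0.51  -0.02   0.083]
300 212 [ 47  85 154] [ 0.516 -0.018  0.083]
300 218 [ 48  85 154] [ 0.52  -0.016  0.083]
300 222 [26 23 25] [ 0.482 -0.021  0.203]
300 226 [27 27 28] [ 0.481 -0.021  0.208]
300 232 [25 25 26] [ 0.481 -0.021  0.212]
300 240 [24 25 26] [ 0.481 -0.02   0.218]
312 196 [20 42 78] [ 0.5   -0.014  0.086]
312 204 [27 53 97] [ 0.5   -0.013  0.109]
312 212 [ 41  78 150] [ 0.504 -0.012  0.11 ]
312 218 [ 44  80 150] [ 0.508 -0.01   0.111]
312 222 [ 45  83 151] [ 0.511 -0.009  0.11 ]
312 226 [16 12 16] [ 0.506 -0.01   0.132]
312 232 [14 20 16] [ 0.505 -0.01   0.142]
312 240 [ 6  3 12] [ 0.506 -0.009  0.152]
318 196 [17 39 75] [ 0.497 -0.01   0.09 ]
318 204 [ 33  65 125] [ 0.498 -0.01   0.109]
318 212 [ 43  76 135] [ 0.503 -0.008  0.11 ]
318 218 [ 44  82 152] [ 0.506 -0.006  0.111]
318 222 [ 38  72 127] [ 0.509 -0.005  0.11 ]
318 226 [23 25 35] [ 0.506 -0.006  0.128]
318 232 [11 11 10] [ 0.505 -0.006  0.14 ]
318 240 [17 16 13] [ 0.506 -0.006  0.149]
324 196 [21 33 63] [ 0.496 -0.006  0.09 ]
324 204 [ 30  57 
[... 381 characters left out ...]
[ 55 105 195] [0.507 0.003 0.083]
330 218 [14 25 49] [0.507 0.003 0.099]
330 222 [21 40 75] [0.507 0.002 0.108]
330 226 [25 23 29] [0.503 0.    0.129]
330 232 [18 19 18] [0.503 0.    0.138]
330 240 [22 20 20] [ 0.503 -0.     0.149]
345 196 [254 254 253] [0.493 0.011 0.071]
345 204 [ 53 111 215] [0.497 0.011 0.081]
345 212 [ 73 141 242] [0.502 0.013 0.084]
345 218 [ 68 126 230] [0.507 0.016 0.083]
345 222 [18 23 21] [ 0.476 -0.008  0.203]
345 226 [23 27 22] [ 0.476 -0.008  0.208]
345 232 [21 23 21] [ 0.476 -0.009  0.213]
345 240 [16 16 19] [ 0.476 -0.009  0.219]
5.03 [0.5135 0.0015 0.0895] yaw 112.55 z [ 0.  0. -1.] j7 1.953 F [-0.67  0.25 -0.1 ] T [0.029 0.049 0.019] 0.007112104317311416 0.0
```

The depth readings put the real fingertips at z about 0.12, roughly 30 mm behind the reported TCP, and the bar top at 0.110. So the fingers closed above the bar. I'll open, realign, go lower in small steps and watch the force.

Request:
step_arm([
  [0,0,0,0,0,4,0.45],
  [0,0,0,0,0,4,0.45],
  [0,-0.05,0,0,0,4,0.45],
  [0,0,0,0,0,0,0.45],
  [0,0,0,0,0,0,0.45],
])

```text
time: 5.45
position: [0.5134, 0.0009, 0.0894]
tool_rot: [-0.928, 3.001, 0.0]
ft_force: [-0.7, 0.7, 0.1]
grip_width: 0.297
grip_force: 0.0
```

Request:
step_arm([
  [0,0,-0.6,0,0,0,0.45],
  [0,0,-0.6,0,0,0,0.45],
  [0,0,-0.6,0,0,0,0.45],
  [0,0,-0.4,0,0,0,0.45],
  [0,0,0,0,0,0,0.45],
])

```text
time: 5.87
position: [0.5123, 0.0008, 0.0659]
tool_rot: [0.93, -2.998, -0.001]
ft_force: [-0.5, 0.2, 0.0]
grip_width: 0.449
grip_force: 0.0
```

```bash
python3 st.py; python3 - <<'E'
from h import *
s=ctrl.get_state();a,d=ctrl.get_image("wrist");c=cam("wrist",s)
cv2.imwrite("pics/w5.png",cv2.resize(a[100:300,200:440],(720,600),interpolation=cv2.INTER_NEAREST)[:,:,::-1])
E
```

```text
5.87 [0.5123 0.0008 0.0659] yaw 124.45 z [-0.002 -0.    -1.   ] j7 2.172 F [-0.52  0.23  0.01] T [0.065 0.049 0.064] 0.44937930906941465 0.0
```

View pics/w5.png

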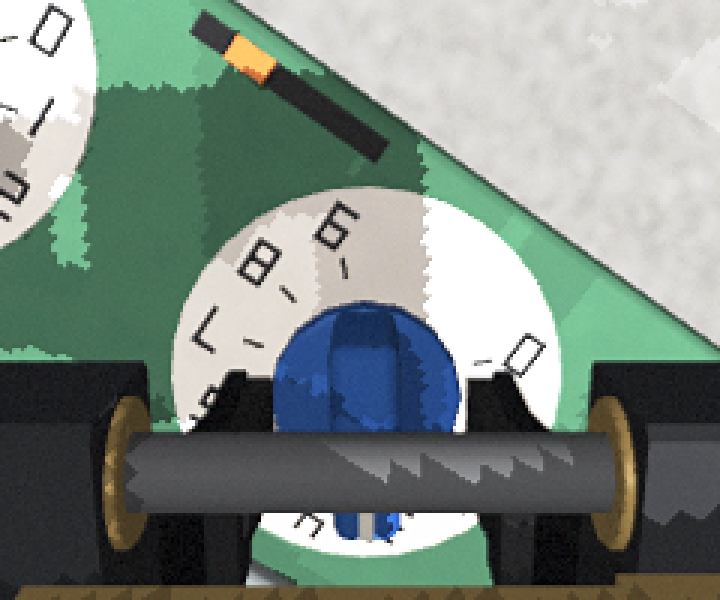

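The bar is aligned and centred between the fingers, with the bar at columns 330–400 and the fingertips at 275 and 470. The orange bolt marker shows at (250,58). Now I'll close.

Request:
step_arm([
  [0.05,0,0,0,0,0,0.25],
  [0,0,0,0,0,0,0.05],
  [0,0,0,0,0,0,0.05],
  [0,0,0,0,0,0,0.05],
  [0,0,0,0,0,0,0.05],
], force=20)

```text
time: 6.33
position: [0.5141, 0.001, 0.0676]
tool_rot: [-0.931, 3.0, 0.0]
ft_force: [0.2, 1.0, 0.5]
grip_width: 0.158
grip_force: 14.6
```

Request:
step_arm([
  [0,0,0,0,0,0,0],
  [0,0,0,0,0,0,0],
  [0,0,0,0,0,0,0],
  [0,0,0,0,0,0,0],
  [0,0,0,0,0,0,0],
])

```text
time: 6.75
position: [0.514, 0.001, 0.0676]
tool_rot: [-0.931, 3.0, 0.0]
ft_force: [-0.6, 0.2, 1.7]
grip_width: 0.154
grip_force: 20.0
```

```bash
python3 st.py; python3 - <<'E'
from h import *
s=ctrl.get_state();a,d=ctrl.get_image("wrist");c=cam("wrist",s)
# finger tip: lowest-z points on dark finger fronts, columns near centre
for y in range(196,236,3):
  o=[]
  for x in(308,312,334,340):
    P=c[2]+c[1]@(np.linalg.inv(c[0])@[x,y,1])*d[y,x];o.append((a[y,x].tolist(),P.round(3).tolist()))
  print(y,o)
E
```

```text
6.75 [0.514  0.001  0.0676] yaw 124.46 z [ 0.  0. -1.] j7 2.172 F [-0.59  0.21  1.68] T [0.037 0.083 0.084] 0.15442523767970343 19.99279260635376
196 [([229, 223, 215], [0.504, -0.02, 0.07]), ([197, 186, 180], [0.502, -0.018, 0.071]), ([197, 189, 180], [0.493, -0.005, 0.071]), ([255, 255, 255], [0.491, -0.001, 0.069])]
199 [([200, 189, 181], [0.506, -0.019, 0.07]), ([129, 132, 138], [0.503, -0.017, 0.077]), ([125, 128, 133], [0.495, -0.004, 0.071]), ([225, 220, 214], [0.493, 0.0, 0.069])]
202 [([50, 62, 92], [0.505, -0.019, 0.08]), ([63, 104, 176], [0.504, -0.017, 0.081]), ([46, 77, 136], [0.495, -0.005, 0.083]), ([255, 255, 255], [0.495, 0.001, 0.069])]
205 [([59, 99, 171], [0.506, -0.018, 0.083]), ([30, 61, 114], [0.504, -0.016, 0.084]), ([47, 79, 142], [0.496, -0.004, 0.083]), ([22, 50, 100], [0.494, -0.0, 0.082])]
208 [([48, 86, 160], [0.508, -0.017, 0.083]), ([27, 51, 91], [0.504, -0.016, 0.094]), ([31, 56, 97], [0.498, -0.003, 0.084]), ([35, 70, 134], [0.496, 0.001, 0.082])]
211 [([50, 91, 163], [0.51, -0.015, 0.083]), ([23, 48, 88], [0.502, -0.016, 0.106]), ([30, 52, 93], [0.5
[... 671 characters left out ...]
002, 0.107]), ([29, 53, 92], [0.504, 0.007, 0.083])]
226 [([28, 32, 43], [0.511, -0.013, 0.108]), ([35, 64, 118], [0.509, -0.012, 0.109]), ([30, 41, 69], [0.502, -0.001, 0.107]), ([19, 16, 24], [0.5, 0.003, 0.106])]
229 [([21, 22, 19], [0.511, -0.013, 0.111]), ([33, 63, 120], [0.511, -0.011, 0.109]), ([26, 34, 60], [0.503, 0.0, 0.108]), ([16, 14, 13], [0.501, 0.002, 0.111])]
232 [([24, 22, 23], [0.511, -0.013, 0.117]), ([25, 43, 80], [0.512, -0.01, 0.109]), ([18, 30, 49], [0.505, 0.001, 0.109]), ([23, 26, 23], [0.5, 0.002, 0.117])]
235 [([19, 21, 24], [0.511, -0.013, 0.121]), ([19, 40, 76], [0.514, -0.009, 0.109]), ([23, 29, 44], [0.506, 0.002, 0.109]), ([21, 18, 20], [0.501, 0.002, 0.121])]
```

Request:
step_arm([
  [0,0,0,0,0,0,0.3],
  [0,0,0,0,0,0,0.3],
  [0,0,-0.5,0,0,0,0.3],
  [0,0,-0.5,0,0,0,0.3],
  [0,0,0,0,0,0,0.3],
])

```text
time: 7.22
position: [0.5128, 0.0008, 0.0559]
tool_rot: [0.93, -2.998, -0.001]
ft_force: [-0.7, 0.1, 0.4]
grip_width: 0.296
grip_force: 0.0
```

Request:
step_arm([
  [0,0,0,0,0,0,0.1],
  [0,0,0,0,0,0,0],
  [0,0,0,0,0,0,0],
  [0,0,0,0,0,0,0],
  [0,0,0,0,0,0,0],
])

```text
time: 7.63
position: [0.514, 0.0009, 0.0574]
tool_rot: [-0.931, 3.0, 0.0]
ft_force: [0.3, 0.2, -1.3]
grip_width: 0.162
grip_force: 20.0
```

```bash
python3 st.py
```

```text
7.63 [0.514  0.0009 0.0574] yaw 124.47 z [ 0.  0. -1.] j7 2.177 F [ 0.35  0.18 -1.26] T [0.011 0.015 0.053] 0.16217417634821363 19.977257251739502
```

Request:
step_arm([
  [0,0,0,0,0,-2,0],
  [0,0,0,0,0,-4,0],
  [0,0,0,0,0,-5,0],
  [0,0,0,0,0,-5,0],
  [0,0,0,0,0,-5,0],
])

```text
time: 8.05
position: [0.5136, 0.0014, 0.0574]
tool_rot: [0.363, -3.12, -0.001]
ft_force: [-0.4, 1.0, -0.4]
grip_width: 0.159
grip_force: 20.1
```

```bash
python3 st.py
```

```text
8.05 [0.5136 0.0014 0.0574] yaw 103.28 z [-0.     0.001 -1.   ] j7 1.811 F [-0.36  1.01 -0.37] T [0.288 0.168 0.263] 0.15877116035159752 20.113235414028168
```

Request:
step_arm([
  [0,0,0,0,0,-5,0],
  [0,0,0,0,0,-5,0],
  [0,0,0,0,0,-5,0],
  [0,0,0,0,0,-5,0],
  [0,0,0,0,0,-5,0],
])

```text
time: 8.47
position: [0.5137, 0.0021, 0.0574]
tool_rot: [-0.32, -3.125, -0.002]
ft_force: [-0.6, 2.0, -0.5]
grip_width: 0.158
grip_force: 20.1
```

Request:
step_arm([
  [0,0,0,0,0,-5,0],
  [0,0,0,0,0,-5,0],
  [0,0,0,0,0,-5,0],
  [0,0,0,0,0,-5,0],
  [0,0,0,0,0,-5,0],
])

```text
time: 8.88
position: [0.514, 0.0029, 0.0574]
tool_rot: [-0.989, -2.982, -0.003]
ft_force: [0.6, 3.8, -1.3]
grip_width: 0.158
grip_force: 20.0
```

Request:
step_arm([
  [0,0,0,0,0,-5,0],
  [0,0,0,0,0,-5,0],
  [0,0,0,0,0,-2,0],
  [0,0,0,0,0,0,0],
  [0,0,0,0,0,0,0],
])

```text
time: 9.3
position: [0.5142, 0.0031, 0.0574]
tool_rot: [-1.288, -2.865, -0.004]
ft_force: [0.9, 6.0, -2.0]
grip_width: 0.154
grip_force: 20.0
```

```bash
cat > bolt.py <<'E'
from h import *
# case frame from dial centres
B=np.array([.514,.0009]);Rd=np.array([.5131,-.1287]);ey=(B-Rd)/np.linalg.norm(B-Rd);ex=np.array([ey[1],-ey[0]]);O=(B+Rd)/2+.065*ex
s=ctrl.get_state();a,_=ctrl.get_image("wrist");c=cam("wrist",s);m=mask(a,"orange")
n,l,st,ce=cv2.connectedComponentsWithStats(m)
for i in range(1,n):
    P=plane(c,ce[i],.07);q=P[:2]-O
    if st[i,4]>4 and abs(q@ex+.1)<.03 and abs(q@ey)<.1:print("bolt px",ce[i].round(1),st[i,4],"case xy mm",(q@ex*1000).round(1),(q@ey*1000).round(1))
E
python3 st.py;python3 bolt.py;python3 - <<'E'
from h import *
exec(open("bolt.py").read().split("s=ctrl")[0])
for f in("w1.npz","w2.npz"):
    w=np.load(f);c=cam("wrist",dict(position=w['pos'],tool_rot=w['rot']));k=blob(mask(w['im'],"orange",(200,40,420,150)));q=plane(c,k[0],.07)[:2]-O;print(k[0],k[1],q@ex*1e3,q@ey*1e3)
E
```

```text
9.3 [0.5142 0.0031 0.0574] yaw 41.59 z [ 0.001  0.002 -1.   ] j7 0.748 F [ 0.89  5.99 -1.99] T [ 1.218 -0.304  0.048] 0.15409719235275857 19.978597462177277
[290.56097561 117.95121951] [286 115   9   7  41] -109.74143896847406 0.9072183865867056
[306.18181818  55.92727273] [302  53  10   7  55] -109.84158016138434 0.9146382843250683
```

Request:
step_arm([
  [0,0.1,0,0,0,-1.5,0],
  [0,0.1,0,0,0,-1.5,0],
  [0,0.05,0,0,0,-1.5,0],
  [0,0,0,0,0,-1.5,0],
  [0,0,0,0,0,0,0],
])

```text
time: 9.77
position: [0.5144, 0.0032, 0.0574]
tool_rot: [1.438, 2.792, 0.0]
ft_force: [2.1, 1.5, -1.5]
grip_width: 0.156
grip_force: 20.0
```

```bash
python3 st.py; python3 - <<'E'
from h import *
exec(open("bolt.py").read().split("s=ctrl")[0])
P=np.r_[O-.1097*ex+.001*ey,.07]
s=ctrl.get_state();print("wrist px exp",proj(cam("wrist",s),P))
for n in("wrist","top","side"):
    a,_=ctrl.get_image(n);c=cam(n,s);u=proj(c,P).astype(int);b=(max(u[0]-12,0),max(u[1]-12,0),u[0]+13,u[1]+13)
    m=mask(a,"orange",b);print(n,u,m.sum()//255);
    if m.sum():k=blob(m);q=plane(c,k[0],.07)[:2]-O;print(k[0],q@ex*1e3,q@ey*1e3)
E
```

```text
9.77 [0.5144 0.0032 0.0574] yaw 35.51 z [ 0.001 -0.    -1.   ] j7 0.639 F [ 2.15  1.54 -1.52] T [ 0.244 -0.427  0.201] 0.1559744801401553 19.994578063488007
wrist px exp [218.67155268 260.88837485]
wrist [218 260] 0
top [343 221] 0
side [341 192] 6
[341.66666667 192.5       ] -111.1146680324747 1.8758571238619934
```

```bash
cat > b.py <<'E'
from h import *
exec(open("bolt.py").read().split("s=ctrl")[0])
import runpy;runpy.run_path("st.py")
a,_=ctrl.get_image("side");c=cam("side");u=proj(c,np.r_[O-.11*ex+.012*ey,.07]).astype(int)
m=mask(a,"orange",(u[0]-9,u[1]-14,u[0]+10,u[1]+15))
if m.sum():k=blob(m);q=plane(c,k[0],.07)[:2]-O;print("bolt",k[0].round(1),k[1][4],(q@ex*1e3).round(1),(q@ey*1e3).round(1))
else:print("no bolt seen")
E
python3 b.py
```

```text
9.92 [0.5144 0.0032 0.0574] yaw 35.53 z [ 0.001 -0.    -1.   ] j7 0.64 F [ 2.43  0.89 -2.09] T [ 0.253 -0.594  0.138] 0.15574216817960307 19.991455078125
bolt [341.7 192.5] 6 -111.1 1.9
```

Request:
step_arm([
  [0,0,0,0,0,-1,0],
  [0,0,0,0,0,-1,0],
  [0,0,0,0,0,-1,0],
  [0,0,0,0,0,-1,0],
  [0,0,0,0,0,0,0],
])

```text
time: 10.38
position: [0.5144, 0.0033, 0.0574]
tool_rot: [1.537, 2.739, 0.0]
ft_force: [4.4, 0.5, -5.2]
grip_width: 0.156
grip_force: 20.0
```

```bash
python3 b.py
```

```text
10.38 [0.5144 0.0033 0.0574] yaw 31.4 z [ 0.001 -0.    -1.   ] j7 0.568 F [ 4.37  0.47 -5.2 ] T [-1.00e-03 -1.02e+00  2.87e-01] 0.15615167025570195 20.042847096920013
bolt [341.7 192.5] 6 -111.1 1.9
```

Request:
step_arm([
  [0,0,0,0,0,-1,0],
  [0,0,0,0,0,-1,0],
  [0,0,0,0,0,-1,0],
  [0,0,0,0,0,0,0],
  [0,0,0,0,0,0,0],
])

```text
time: 10.85
position: [0.5145, 0.0034, 0.0575]
tool_rot: [1.608, 2.697, 0.001]
ft_force: [5.7, 1.7, -5.9]
grip_width: 0.158
grip_force: 20.0
```

```bash
python3 b.py
```

```text
10.85 [0.5145 0.0034 0.0575] yaw 28.39 z [ 0.001 -0.    -1.   ] j7 0.517 F [ 5.69  1.69 -5.85] T [ 0.046 -1.212  0.104] 0.1580914026919961 19.981761574745178
bolt [341.8 192.6] 5 -111.5 2.3
```

Request:
step_arm([
  [0.1,0,0.1,0,0,-0.6,0],
  [0.1,0,0.05,0,0,-0.6,0],
  [0,0,0,0,0,-0.6,0],
  [0,0,0,0,0,-0.6,0],
  [0,0,0,0,0,-0.6,0],
])

```text
time: 11.32
position: [0.5145, 0.0033, 0.0575]
tool_rot: [-1.678, -2.654, 0.003]
ft_force: [4.0, 0.9, -17.1]
grip_width: 0.16
grip_force: 20.0
```

```bash
python3 b.py
```

```text
11.32 [0.5145 0.0033 0.0575] yaw 25.39 z [-0.003 -0.001 -1.   ] j7 0.467 F [  3.98   0.86 -17.11] T [ 0.168 -0.921  0.159] 0.15962868854180864 19.992011189460754
bolt [341.7 192.5] 6 -111.1 1.9
```

Request:
step_arm([
  [0,0,0,0,0,-0.6,0],
  [0,0,0,0,0,-0.6,0],
  [0,0,0,0,0,-0.6,0],
  [0,0,0,0,0,-0.6,0],
  [0,0,0,0,0,-0.6,0],
])

```text
time: 11.78
position: [0.5145, 0.0034, 0.0577]
tool_rot: [-1.746, -2.609, 0.003]
ft_force: [3.9, 1.4, -26.0]
grip_width: 0.157
grip_force: 20.0
```

```bash
python3 b.py
```

```text
11.78 [0.5145 0.0034 0.0577] yaw 22.41 z [-0.003 -0.    -1.   ] j7 0.415 F [  3.88   1.44 -26.  ] T [ 0.104 -0.9    0.181] 0.15726215490534617 19.96861159801483
bolt [341.6 192.8] 5 -110.9 3.2
```

Request:
step_arm([
  [0,0,-0.1,0,0,-0.6,0],
  [0,0,-0.1,0,0,-0.6,0],
  [0,0,0,0,0,-0.6,0],
  [0,0,0,0,0,-0.6,0],
  [0,0,0,0,0,0,0],
])

```text
time: 12.25
position: [0.5148, 0.0035, 0.0575]
tool_rot: [-1.801, -2.572, 0.001]
ft_force: [-5.5, 1.0, -6.0]
grip_width: 0.156
grip_force: 20.0
```

```bash
python3 b.py
```

```text
12.25 [0.5148 0.0035 0.0575] yaw 20.0 z [-0.002  0.001 -1.   ] j7 0.375 F [-5.52  1.01 -5.99] T [0.076 1.328 0.217] 0.15604244536439932 19.997064471244812
bolt [341.6 192.8] 5 -110.9 3.2
```

Request:
step_arm([
  [0,0,0,0,0,-0.6,0],
  [0,0,0,0,0,-0.6,0],
  [0,0,0,0,0,-0.6,0],
  [0,0,0,0,0,-0.6,0],
  [0,0,0,0,0,0,0],
])

```text
time: 12.72
position: [0.5148, 0.0035, 0.0575]
tool_rot: [-1.854, -2.534, 0.001]
ft_force: [-5.6, 0.1, -6.9]
grip_width: 0.16
grip_force: 20.0
```

```bash
python3 b.py
```

```text
12.72 [0.5148 0.0035 0.0575] yaw 17.6 z [-0.002  0.001 -1.   ] j7 0.334 F [-5.64  0.13 -6.88] T [0.095 1.308 0.303] 0.1602796078989217 20.026050209999084
bolt [341.6 192.8] 5 -110.9 3.2
```

Request:
step_arm([
  [-0.1,0,0,0,0,-0.7,0],
  [0,0,0,0,0,-0.7,0],
  [0,0,0,0,0,-0.7,0],
  [0,0,0,0,0,-0.7,0],
  [0,0,0,0,0,0,0],
])

```text
time: 13.18
position: [0.515, 0.0035, 0.0575]
tool_rot: [-1.917, -2.489, -0.001]
ft_force: [-5.2, 0.6, -3.8]
grip_width: 0.161
grip_force: 20.0
```

```bash
python3 b.py
```

```text
13.18 [0.515  0.0035 0.0575] yaw 14.79 z [ 0.  0. -1.] j7 0.285 F [-5.16  0.56 -3.84] T [0.084 1.263 0.072] 0.16066281038143865 19.97399926185608
bolt [341.6 192.8] 5 -110.9 3.2
```

Request:
step_arm([
  [0,0,0,0,0,-0.7,0],
  [0,0,0,0,0,-0.7,0],
  [0,0,0,0,0,-0.7,0],
  [0,0,0,0,0,-0.7,0],
  [0,0,0,0,0,0,0],
])

```text
time: 13.65
position: [0.5151, 0.0035, 0.0575]
tool_rot: [1.976, 2.442, 0.001]
ft_force: [-5.4, 0.9, -2.9]
grip_width: 0.157
grip_force: 20.0
```

```bash
python3 b.py
```

```text
13.65 [0.5151 0.0035 0.0575] yaw 12.03 z [ 0.  0. -1.] j7 0.237 F [-5.36  0.9  -2.86] T [0.14  1.308 0.111] 0.15690247884215613 19.97561752796173
bolt [341.8 192.8] 6 -111.7 3.3
```

Request:
step_arm([
  [-0.1,0,0,0,0,-0.7,0],
  [0,0,0,0,0,-0.7,0],
  [0,0,0,0,0,-0.7,0],
  [0,0,0,0,0,-0.7,0],
  [0,0,0,0,0,0,0],
])

```text
time: 14.12
position: [0.5151, 0.0035, 0.0575]
tool_rot: [2.035, 2.391, 0.003]
ft_force: [0.8, 1.8, -4.6]
grip_width: 0.157
grip_force: 20.0
```

```bash
python3 b.py
```

```text
14.12 [0.5151 0.0035 0.0575] yaw 9.21 z [ 0.002  0.    -1.   ] j7 0.187 F [ 0.77  1.78 -4.59] T [0.165 0.185 0.073] 0.1567280882784937 19.976124465465546
bolt [341.8 193. ] 4 -111.4 4.0
```

Request:
step_arm([
  [0,0,0,0,0,-0.7,0],
  [0,0,0,0,0,-0.7,0],
  [0,0,0,0,0,-0.7,0],
  [0,0,0,0,0,-0.7,0],
  [0,0,0,0,0,0,0],
])

```text
time: 14.58
position: [0.5152, 0.0036, 0.0575]
tool_rot: [2.093, 2.341, 0.003]
ft_force: [2.9, 0.9, -2.4]
grip_width: 0.163
grip_force: 20.0
```

```bash
python3 b.py
```

```text
14.58 [0.5152 0.0036 0.0575] yaw 6.4 z [ 0.003  0.    -1.   ] j7 0.139 F [ 2.89  0.86 -2.45] T [ 0.274 -0.525 -0.083] 0.16329922893907411 19.98000830411911
bolt [341.8 193.6] 5 -111.6 6.5
```

Request:
step_arm([
  [0,0,0,0,0,0,0],
  [0,0,0,0,0,0,0],
  [0,0,0,0,0,0,0],
  [0,0,0,0,0,0,0],
  [0,0,0,0,0,0,0],
])

```text
time: 15.05
position: [0.5152, 0.0036, 0.0575]
tool_rot: [2.092, 2.342, 0.003]
ft_force: [5.5, 2.1, -2.6]
grip_width: 0.162
grip_force: 20.0
```

```bash
python3 b.py; python3 - <<'E'
from h import *
a,_=ctrl.get_image("side");cv2.imwrite("pics/s9.png",cv2.resize(a[172:212,310:370],(720,480),interpolation=cv2.INTER_NEAREST)[:,:,::-1])
E
```

```text
15.05 [0.5152 0.0036 0.0575] yaw 6.46 z [ 0.003  0.    -1.   ] j7 0.14 F [ 5.54  2.12 -2.61] T [ 0.209 -0.97  -0.07 ] 0.1617652570674815 19.985168874263763
bolt [341.7 194.5] 6 -111.3 10.4
```

View pics/s9.png

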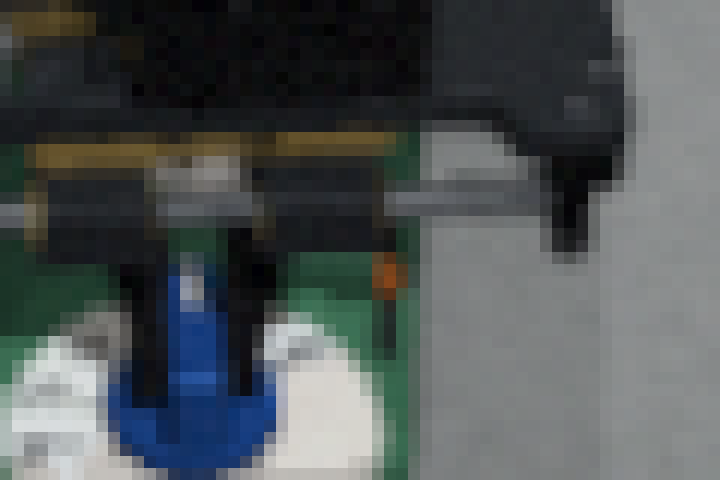

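The side view shows the orange marker shifted along the slot, now at 10.4 mm against 1.9 before, so the blue gate has dropped. I'll centre the dial slightly within its play and confirm.

Request:
step_arm([
  [0,0,0,0,0,-0.6,0],
  [0,0,0,0,0,-0.6,0],
  [0,0,0,0,0,-0.6,0],
  [0,0,0,0,0,-0.6,0],
  [0,0,0,0,0,0,0],
])

```text
time: 15.57
position: [0.5152, 0.0036, 0.0575]
tool_rot: [2.14, 2.297, 0.003]
ft_force: [4.7, 1.9, -2.7]
grip_width: 0.157
grip_force: 20.0
```

```bash
python3 b.py
```

```text
15.57 [0.5152 0.0036 0.0575] yaw 4.06 z [ 0.003  0.    -1.   ] j7 0.099 F [ 4.69  1.92 -2.7 ] T [ 0.294 -1.058  0.077] 0.15747665670570393 19.969906210899353
bolt [341.8 194.6] 5 -111.8 10.8
```

Request:
step_arm([
  [0,0,0,0,0,0,0.45],
  [0,0,0,0,0,0,0.45],
  [0,0,0,0,0,0,0.45],
  [0,0,0,0,0,0,0.45],
  [0,0,0.5,0,0,0,0.45],
])

```text
time: 16.03
position: [0.5125, 0.003, 0.0611]
tool_rot: [-2.141, -2.297, 0.004]
ft_force: [0.3, 0.7, -0.8]
grip_width: 0.42
grip_force: 0.0
```

Request:
step_arm([
  [0,0,1.5,0,0,0,0.45],
  [0,0,1.5,0,0,0,0.45],
  [0,0,1.5,0,0,0,0.45],
  [0,-2,0,0,0,1,0.45],
  [0,-2,0,0,0,1,0.45],
])

```text
time: 16.45
position: [0.5147, -0.0359, 0.1083]
tool_rot: [2.096, 2.339, 0.003]
ft_force: [0.1, 0.2, -1.2]
grip_width: 0.452
grip_force: 0.0
```

Request:
step_arm([
  [0,-2.5,0,0,0,1,0.45],
  [0,-2.5,0,0,0,0,0.45],
  [0,-2,0,0,0,0,0.45],
  [0,-1.5,0,0,0,0,0.45],
  [0,0,0,0,0,0,0.45],
])

```text
time: 16.87
position: [0.5132, -0.1259, 0.1074]
tool_rot: [2.086, 2.347, -0.002]
ft_force: [-0.3, -0.4, -0.5]
grip_width: 0.453
grip_force: 0.0
```

```bash
python3 b.py
```

```text
16.87 [ 0.5132 -0.1259  0.1074] yaw 6.73 z [ 0.    -0.002 -1.   ] j7 0.39 F [-0.26 -0.4  -0.48] T [-0.124  0.089 -0.015] 0.4528446844537189 0.0
bolt [341.9 194.6] 7 -111.9 10.7
```

Request:
step_arm([
  [0.05,-0.2,-1,0,0,0.6,0.45],
  [0,0,-1.5,0,0,0,0.45],
  [0,0,-1.5,0,0,0,0.45],
  [0,0,-1,0,0,0,0.45],
  [0,0,0,0,0,0,0.45],
])

```text
time: 17.33
position: [0.5124, -0.1218, 0.0542]
tool_rot: [-2.063, -2.364, 0.004]
ft_force: [-0.9, 0.3, 0.0]
grip_width: 0.452
grip_force: 0.0
```

Request:
step_arm([
  [0,0,0,0,0,0,0.2],
  [0,0,0,0,0,0,0],
  [0,0,0,0,0,0,0],
  [0,0,0,0,0,0,0],
  [0,0,0,0,0,0,0],
], force=20)

```text
time: 17.75
position: [0.5136, -0.1237, 0.0574]
tool_rot: [-2.067, -2.364, 0.001]
ft_force: [-3.7, -0.2, 9.8]
grip_width: 0.164
grip_force: 20.0
```

```bash
python3 b.py
```

```text
17.75 [ 0.5136 -0.1237  0.0574] yaw 7.67 z [-0.002  0.    -1.   ] j7 0.446 F [-3.74 -0.17  9.84] T [0.029 0.348 0.223] 0.16361684232939766 19.996721148490906
bolt [341.9 194.6] 7 -111.9 10.7
```

The grip is 5 mm off the axis along the bar, so I'll re-centre.

Request:
step_arm([
  [0,0,0,0,0,0,0.4],
  [0,0,0,0,0,0,0.4],
  [0,0,0,0,0,0,0.4],
  [0,-0.25,0,0,0,0,0.4],
  [0,-0.25,0,0,0,0,0.4],
])

```text
time: 18.22
position: [0.5146, -0.1286, 0.0569]
tool_rot: [2.067, 2.365, 0.0]
ft_force: [0.2, 0.2, -0.9]
grip_width: 0.382
grip_force: 0.0
```

Request:
step_arm([
  [0,0,0,0,0,0,0.4],
  [0,0,0,0,0,0,0.4],
  [0,0,0,0,0,0,0.2],
  [0,0,0,0,0,0,0],
  [0,0,0,0,0,0,0],
])

```text
time: 18.63
position: [0.5144, -0.1285, 0.0569]
tool_rot: [2.068, 2.365, 0.0]
ft_force: [-0.2, 0.4, 0.3]
grip_width: 0.252
grip_force: 0.0
```

Request:
step_arm([
  [0,0,0,0,0,0,0],
  [0,0,0,0,0,0,0],
  [0,0,0,0,0,0,0],
  [0,0,0,0,0,0,0],
  [0,0,0,0,0,0,0],
])

```text
time: 19.05
position: [0.5144, -0.1285, 0.0569]
tool_rot: [2.068, 2.365, 0.0]
ft_force: [0.7, 0.1, 0.5]
grip_width: 0.158
grip_force: 19.9
```

```bash
python3 b.py
```

```text
19.05 [ 0.5144 -0.1285  0.0569] yaw 7.67 z [ 0. -0. -1.] j7 0.457 F [0.66 0.06 0.5 ] T [-0.071 -0.049  0.114] 0.15806113874850725 19.932150542736053
bolt [341.9 194.6] 7 -111.9 10.7
```

Request:
step_arm([
  [0,0,0,0,0,2,0],
  [0,0,0,0,0,4,0],
  [0,0,0,0,0,4,0],
  [0,0,0,0,0,5,0],
  [0,0,0,0,0,5,0],
])

```text
time: 19.52
position: [0.5146, -0.1284, 0.0569]
tool_rot: [1.622, 2.69, 0.001]
ft_force: [0.6, 1.0, -0.6]
grip_width: 0.157
grip_force: 20.0
```

Request:
step_arm([
  [0,0,0,0,0,5,0],
  [0,0,0,0,0,5,0],
  [0,0,0,0,0,5,0],
  [0,0,0,0,0,5,0],
  [0,0,0,0,0,5,0],
])

```text
time: 19.93
position: [0.5147, -0.1284, 0.0569]
tool_rot: [1.0, 2.977, 0.001]
ft_force: [1.0, -0.0, -0.2]
grip_width: 0.156
grip_force: 20.0
```

```bash
python3 b.py
```

```text
19.93 [ 0.5147 -0.1284  0.0569] yaw 52.86 z [ 0.001  0.    -1.   ] j7 1.225 F [ 0.98 -0.01 -0.24] T [ 0.075 -0.188 -0.222] 0.15592922759525163 20.03126174211502
bolt [341.6 194.8] 5 -111.2 11.7
```

Request:
step_arm([
  [0,0,0,0,0,5,0],
  [0,0,0,0,0,5,0],
  [0,0,0,0,0,5,0],
  [0,0,0,0,0,5,0],
  [0,0,0,0,0,5,0],
])

```text
time: 20.4
position: [0.5148, -0.1282, 0.0569]
tool_rot: [0.335, 3.123, 0.001]
ft_force: [0.7, 0.5, -1.4]
grip_width: 0.16
grip_force: 20.0
```

Request:
step_arm([
  [0,0,0,0,0,5,0],
  [0,0,0,0,0,5,0],
  [0,0,0,0,0,5,0],
  [0,0,0,0,0,5,0],
  [0,0,0,0,0,5,0],
])

```text
time: 20.82
position: [0.5148, -0.128, 0.0569]
tool_rot: [-0.349, 3.121, 0.001]
ft_force: [0.6, 1.1, -0.6]
grip_width: 0.158
grip_force: 20.0
```

Request:
step_arm([
  [0,0,0,0,0,0,0],
  [0,0,0,0,0,0,0.8],
  [0,0,0,0,0,0,0.8],
  [0,0,0,0,0,0,0.8],
  [0,0,0,0,0,0,0.8],
])

```text
time: 21.23
position: [0.5142, -0.1288, 0.0569]
tool_rot: [0.344, -3.122, 0.0]
ft_force: [-1.0, 0.0, -0.4]
grip_width: 0.378
grip_force: 0.0
```

Request:
step_arm([
  [0,0,0,0,0,0,0.8],
  [0,0,0,0,0,0,0.8],
  [0,0,0,0,0,0,0.8],
  [0,0,0,0,0,0,0.8],
  [0,0,0,0,0,0,0.8],
])

```text
time: 21.65
position: [0.5144, -0.1286, 0.0569]
tool_rot: [-0.346, 3.122, 0.0]
ft_force: [-0.3, 0.7, 0.4]
grip_width: 0.742
grip_force: 0.0
```

```bash
python3 b.py
```

```text
21.65 [ 0.5144 -0.1286  0.0569] yaw 102.65 z [ 0.  0. -1.] j7 2.075 F [-0.28  0.71  0.43] T [0.048 0.013 0.088] 0.7417165062980176 0.0
bolt [341.7 194.5] 6 -111.3 10.4
```

Request:
step_arm([
  [0,0,0,0,0,-7,0.8],
  [0,0,0,0,0,-7,0.8],
  [0,0,0,0,0,-7,0.8],
  [0,0,0,0,0,-7,0.8],
  [0,0,0,0,0,-7,0.8],
])

```text
time: 22.12
position: [0.5144, -0.1286, 0.0569]
tool_rot: [0.618, 3.08, 0.0]
ft_force: [-0.6, -0.0, -0.0]
grip_width: 0.799
grip_force: 0.0
```

Request:
step_arm([
  [0,0,0,0,0,-7,0.8],
  [0,0,0,0,0,-7,0.8],
  [0,0,0,0,0,-7,0.8],
  [0,0,0,0,0,-7,0.8],
  [0,0,0,0,0,-7,0.8],
])

```text
time: 22.53
position: [0.5144, -0.1286, 0.0569]
tool_rot: [1.516, 2.752, 0.0]
ft_force: [-0.1, -0.2, -0.1]
grip_width: 0.798
grip_force: 0.0
```

Request:
step_arm([
  [0,0,0,0,0,-7,0.8],
  [0,0,0,0,0,-7,0.8],
  [0,0,0,0,0,-7,0.8],
  [0,0,0,0,0,-7,0.8],
  [0,0,0,0,0,-7,0.8],
])

```text
time: 22.95
position: [0.5144, -0.1286, 0.0569]
tool_rot: [2.273, 2.169, 0.0]
ft_force: [-0.2, -0.0, -0.7]
grip_width: 0.801
grip_force: 0.0
```

Request:
step_arm([
  [0,0,0,0,0,-7,0.8],
  [0,0,0,0,0,-7,0.8],
  [0,0,0,0,0,-7,0.8],
  [0,0,0,0,0,-7,0.8],
  [0,0,0,0,0,-7,0.8],
])

```text
time: 23.37
position: [0.5144, -0.1285, 0.0569]
tool_rot: [2.82, 1.385, 0.0]
ft_force: [1.2, -0.3, 0.5]
grip_width: 0.795
grip_force: 0.0
```

Request:
step_arm([
  [0,0,0,0,0,-7,0.8],
  [0,0,0,0,0,-7,0.8],
  [0,0,0,0,0,-7,0.8],
  [0,0,0,0,0,-7,0.8],
  [0,0,0,0,0,-7,0.8],
])

```text
time: 23.78
position: [0.5144, -0.1285, 0.0569]
tool_rot: [-3.106, -0.473, -0.0]
ft_force: [0.7, 0.3, 0.4]
grip_width: 0.802
grip_force: 0.0
```

Request:
step_arm([
  [0,0,0,0,0,-5,0.8],
  [0,0,0,0,0,0,0.8],
  [0,0,0,0,0,0,0.5],
  [0,0,0,0,0,0,0.5],
  [0,0,0,0,0,0,0.5],
])

```text
time: 24.2
position: [0.5144, -0.1285, 0.0569]
tool_rot: [-3.122, -0.349, 0.0]
ft_force: [1.0, -0.2, 0.1]
grip_width: 0.658
grip_force: 0.0
```

```bash
python3 b.py
```

```text
24.2 [ 0.5144 -0.1285  0.0569] yaw -77.25 z [-0.  0. -1.] j7 -0.967 F [ 1.03 -0.23  0.13] T [-0.122  0.159 -0.035] 0.6578366341836713 0.0
bolt [341.6 194.8] 5 -111.2 11.7
```

Aligned. I'll close, then turn 10° and check.

Request:
step_arm([
  [0,0,0,0,0,0,0.2],
  [0,0,0,0,0,0,0],
  [0,0,0,0,0,0,0],
  [0,0,0,0,0,0,0],
  [0,0,0,0,0,0,0],
], force=20)

```text
time: 24.67
position: [0.5144, -0.1286, 0.0569]
tool_rot: [3.122, 0.347, -0.0]
ft_force: [-0.5, 0.4, -0.4]
grip_width: 0.232
grip_force: 0.0
```

Request:
step_arm([
  [0,0,0,0,0,0,0],
  [0,0,0,0,0,0,0],
  [0,0,0,0,0,0,0],
  [0,0,0,0,0,0,0],
  [0,0,0,0,0,0,0],
])

```text
time: 25.08
position: [0.5143, -0.1283, 0.0569]
tool_rot: [-3.122, -0.347, 0.0]
ft_force: [-1.0, 1.6, 0.3]
grip_width: 0.161
grip_force: 20.0
```

Request:
step_arm([
  [0,0,0,0,0,2,0],
  [0,0,0,0,0,3,0],
  [0,0,0,0,0,3,0],
  [0,0,0,0,0,2,0],
  [0,0,0,0,0,0,0],
])

```text
time: 25.5
position: [0.5144, -0.1282, 0.0569]
tool_rot: [-3.08, -0.618, -0.0]
ft_force: [-0.4, 2.2, 1.8]
grip_width: 0.159
grip_force: 20.0
```

```bash
python3 b.py
```

```text
25.5 [ 0.5144 -0.1282  0.0569] yaw -67.31 z [-0.     0.001 -1.   ] j7 -0.803 F [-0.36  2.23  1.78] T [ 0.308  0.303 -0.071] 0.159305306821146 19.99136745929718
bolt [341.6 194.8] 5 -111.2 11.7
```

Request:
step_arm([
  [0,0,0,0,0,0.7,0],
  [0,0,0,0,0,0.7,0],
  [0,0,0,0,0,0.7,0],
  [0,0,0,0,0,0.7,0],
  [0,0,0,0,0,0,0],
])

```text
time: 25.97
position: [0.5144, -0.1283, 0.0569]
tool_rot: [-3.064, -0.693, 0.0]
ft_force: [-1.6, 2.4, 1.7]
grip_width: 0.16
grip_force: 20.0
```

```bash
python3 b.py
```

```text
25.97 [ 0.5144 -0.1283  0.0569] yaw -64.49 z [-0.  0. -1.] j7 -0.756 F [-1.63  2.43  1.69] T [ 0.594  0.409 -0.192] 0.16012478469243574 20.0299733877182
bolt [341.6 194.8] 5 -111.2 11.7
```

Request:
step_arm([
  [0,0,0,0,0,0.7,0],
  [0,0,0,0,0,0.7,0],
  [0,0,0,0,0,0.7,0],
  [0,0,0,0,0,0.7,0],
  [0,0,0,0,0,0,0],
])

```text
time: 26.43
position: [0.5143, -0.1283, 0.0569]
tool_rot: [-3.046, -0.769, 0.0]
ft_force: [-0.2, 5.0, 2.1]
grip_width: 0.157
grip_force: 20.0
```

```bash
python3 b.py
```

```text
26.43 [ 0.5143 -0.1283  0.0569] yaw -61.67 z [-0.  0. -1.] j7 -0.709 F [-0.25  5.    2.06] T [ 0.805  0.479 -0.034] 0.15697271323865172 19.99012917280197
bolt [341.8 195. ] 4 -111.6 12.5
```

Request:
step_arm([
  [0,0.05,0,0,0,0.7,0],
  [0,0,0,0,0,0.7,0],
  [0,0,0,0,0,0.7,0],
  [0,0,0,0,0,0.7,0],
  [0,0,0,0,0,0,0],
])

```text
time: 26.9
position: [0.5144, -0.1283, 0.0569]
tool_rot: [3.026, 0.842, -0.0]
ft_force: [-1.1, 3.0, 2.4]
grip_width: 0.153
grip_force: 20.0
```

```bash
python3 b.py
```

```text
26.9 [ 0.5144 -0.1283  0.0569] yaw -58.9 z [-0. -0. -1.] j7 -0.664 F [-1.09  2.97  2.43] T [ 0.494  0.453 -0.102] 0.15343254707671564 19.995302259922028
bolt [341.8 195. ] 4 -111.6 12.5
```

Request:
step_arm([
  [0,0,0,0,0,0.7,0],
  [0,0,0,0,0,0.7,0],
  [0,0,0,0,0,0.7,0],
  [0,0,0,0,0,0.7,0],
  [0,0,0,0,0,0,0],
])

```text
time: 27.37
position: [0.5144, -0.1283, 0.0569]
tool_rot: [3.005, 0.916, -0.0]
ft_force: [-2.6, 2.4, 2.9]
grip_width: 0.155
grip_force: 20.0
```

```bash
python3 b.py
```

```text
27.37 [ 0.5144 -0.1283  0.0569] yaw -56.09 z [ 0. -0. -1.] j7 -0.617 F [-2.57  2.39  2.94] T [ 0.393  0.465 -0.074] 0.1552542055368134 19.9961319565773
bolt [341.8 195. ] 4 -111.6 12.5
```

Request:
step_arm([
  [0,0,0,0,0,0.7,0],
  [0,0,0,0,0,0.7,0],
  [0,0,0,0,0,0.7,0],
  [0,0,0,0,0,0.7,0],
  [0,0,0,0,0,0,0],
])

```text
time: 27.83
position: [0.5144, -0.1283, 0.0569]
tool_rot: [2.981, 0.99, -0.0]
ft_force: [-1.4, 1.6, 1.7]
grip_width: 0.163
grip_force: 20.0
```

```bash
python3 b.py
```

```text
27.83 [ 0.5144 -0.1283  0.0569] yaw -53.27 z [ 0. -0. -1.] j7 -0.571 F [-1.37  1.58  1.7 ] T [0.235 0.517 0.024] 0.16276150645168808 19.981084764003754
bolt [341.6 196.2] 5 -111.3 17.6
```

Request:
step_arm([
  [0,0,0,0,0,0.7,0],
  [0,0,0,0,0,0.7,0],
  [0,0,0,0,0,0.7,0],
  [0,0,0,0,0,0.7,0],
  [0,0,0,0,0,0,0],
])

```text
time: 28.3
position: [0.5144, -0.1283, 0.0569]
tool_rot: [2.956, 1.062, -0.0]
ft_force: [-0.9, 0.3, 2.1]
grip_width: 0.159
grip_force: 20.0
```

```bash
python3 b.py
```

```text
28.3 [ 0.5144 -0.1283  0.0569] yaw -50.5 z [ 0. -0. -1.] j7 -0.524 F [-0.89  0.29  2.08] T [ 0.045  0.528 -0.004] 0.15885604609368606 19.986123740673065
bolt [341.5 198. ] 6 -111.2 25.1
```

The bolt is at 25 mm, so both gates have dropped. I'll release, rise and go over to the handle.

Request:
step_arm([
  [0,0,0,0,0,0,0.45],
  [0,0,0,0,0,0,0.45],
  [0,0,0,0,0,0,0.45],
  [0,0,0,0,0,0,0.45],
  [0,0,1,0,0,0,0.45],
])

```text
time: 28.77
position: [0.513, -0.1279, 0.0656]
tool_rot: [-2.957, -1.06, 0.005]
ft_force: [0.4, 0.3, -0.7]
grip_width: 0.419
grip_force: 0.0
```

Request:
step_arm([
  [0,0,2,0,0,0,0.45],
  [0,0,2,0,0,0,0.45],
  [0,0,2,0,0,0,0.45],
  [0,0,0,0,0,5,0.45],
  [0.5,0.5,0,0,0,5,0.45],
])

```text
time: 29.18
position: [0.5202, -0.1246, 0.1293]
tool_rot: [2.851, 1.317, 0.005]
ft_force: [-0.1, -0.6, -0.1]
grip_width: 0.449
grip_force: 0.0
```

Request:
step_arm([
  [1,1,0,0,0,6,0.45],
  [1,1,0,0,0,6,0.45],
  [1,1,0,0,0,6,0.45],
  [1,1,0,0,0,6,0.45],
  [1,1,0,0,0,6,0.45],
])

```text
time: 29.6
position: [0.5702, -0.0726, 0.1277]
tool_rot: [2.41, 2.014, 0.001]
ft_force: [0.6, 0.2, 0.4]
grip_width: 0.451
grip_force: 0.0
```

Request:
step_arm([
  [1,0.5,0,0,0,5,0.45],
  [0.9,0.45,0,0,0,5,0.45],
  [0.5,0,0,0,0,0,0.45],
  [0,0,0,0,0,0,0.45],
  [0,0,0,0,0,0,0.45],
])

```text
time: 30.02
position: [0.5933, -0.0644, 0.1272]
tool_rot: [2.235, 2.207, -0.001]
ft_force: [-0.3, -0.4, -0.5]
grip_width: 0.454
grip_force: 0.0
```

```bash
python3 b.py; python3 - <<'E'
from h import *
s=ctrl.get_state();a,d=ctrl.get_image("wrist");c=cam("wrist",s)
v,u=np.mgrid[:400,:640];X=np.stack([u,v,np.ones_like(u)],-1)@np.linalg.inv(c[0]).T*d[...,None];P=X@c[1].T+c[2]
m=(d>0)&(abs(P[...,0]-.594)<.03)&(abs(P[...,1]+.064)<.055)&(P[...,2]>.095)&(P[...,2]<.112)&(a.max(2)<60)
q=P[m];print(len(q));
if len(q):print(q.min(0).round(4),q.max(0).round(4),np.median(q,0).round(4))
cv2.imwrite("pics/w9.png",np.hstack([a[:,140:500]])[:,:,::-1])
E
```

```text
30.02 [ 0.5933 -0.0644  0.1272] yaw -0.71 z [ 0.    -0.001 -1.   ] j7 0.207 F [-0.29 -0.35 -0.54] T [-0.119  0.041  0.021] 0.45446786960938096 0.0
bolt [341.5 198. ] 6 -111.2 25.1
1202
[ 0.5892 -0.0921  0.0953] [ 0.6009 -0.0249  0.1094] [ 0.5952 -0.056   0.1072]
```

View pics/w9.png

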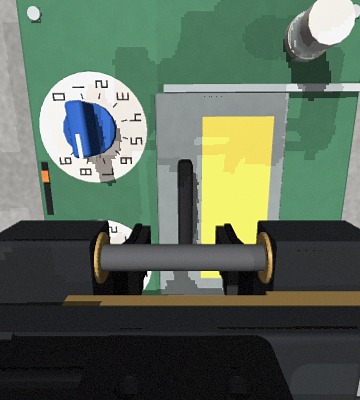

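The handle stands between the fingers at column 185, and the bolt marker is at the far end of the slot. Measured handle position is x 0.595, top at z 0.109. I'll descend and grip.

Request:
step_arm([
  [0.15,0,-1.5,0,0,0,0.45],
  [0,0,-1.8,0,0,0,0.45],
  [0,0,-1.7,0,0,0,0.45],
  [0,0,-1.2,0,0,0,0.45],
  [0,0,-0.6,0,0,0,0.45],
])

```text
time: 30.53
position: [0.5934, -0.0637, 0.0573]
tool_rot: [-2.232, -2.209, 0.003]
ft_force: [-1.2, -0.0, -0.6]
grip_width: 0.449
grip_force: 0.0
```

Request:
step_arm([
  [0,0,0,0,0,0,0.45],
  [0,0,0,0,0,0,0.2],
  [0,0,0,0,0,0,0],
  [0,0,0,0,0,0,0],
  [0,0,0,0,0,0,0],
], force=15)

```text
time: 30.95
position: [0.5956, -0.0636, 0.0598]
tool_rot: [2.231, 2.21, 0.002]
ft_force: [0.1, -0.3, -0.3]
grip_width: 0.232
grip_force: 0.0
```

Request:
step_arm([
  [0,0,0,0,0,0,0],
  [0,0,0,0,0,0,0],
  [0,0,0,0,0,0,0],
  [0,0,0,0,0,0,0],
  [0,0,0,0,0,0,0],
])

```text
time: 31.37
position: [0.5952, -0.0636, 0.0594]
tool_rot: [2.232, 2.211, 0.001]
ft_force: [-1.9, 0.5, 4.8]
grip_width: 0.136
grip_force: 15.0
```

```bash
python3 b.py
```

```text
31.37 [ 0.5952 -0.0636  0.0594] yaw -0.54 z [ 0.001  0.    -1.   ] j7 0.248 F [-1.86  0.49  4.83] T [-0.024  0.324 -0.003] 0.13592133239879117 15.000930279493332
bolt [341.5 198. ] 6 -111.2 25.1
```

Request:
step_arm([
  [0.1,0,0,0,0,0,0],
  [0.2,0,0,0,0,0,0],
  [0.3,0,0,0,0,0,0],
  [0.4,0,0,0,0,0,0],
  [0.5,0,0,0,0,0,0],
])

```text
time: 31.83
position: [0.6094, -0.0636, 0.0594]
tool_rot: [-2.231, -2.21, 0.001]
ft_force: [-2.8, 1.0, 7.4]
grip_width: 0.135
grip_force: 15.0
```

```bash
python3 b.py
```

```text
31.83 [ 0.6094 -0.0636  0.0594] yaw -0.54 z [-0.001  0.    -1.   ] j7 0.256 F [-2.77  0.98  7.4 ] T [-0.02   0.791  0.058] 0.1352050863970336 15.003080517053604
bolt [341.5 198. ] 6 -111.2 25.1
```

Request:
step_arm([
  [0.6,0,0,0,0,0,0],
  [0.6,0,0,0,0,0,0],
  [0.6,-0.05,0,0,0,0,0],
  [0.6,0,0,0,0,0,0],
  [0.6,0,0,0,0,0,0],
])

```text
time: 32.3
position: [0.6397, -0.0639, 0.0594]
tool_rot: [-2.231, -2.21, 0.0]
ft_force: [-3.1, 0.0, 6.4]
grip_width: 0.137
grip_force: 15.0
```

Request:
step_arm([
  [0.6,0,0,0,0,0,0],
  [0.6,0,0,0,0,0,0],
  [0.6,0,0,0,0,0,0],
  [0.5,0,0,0,0,0,0],
  [0.3,0,0,0,0,0,0],
])

```text
time: 32.72
position: [0.6661, -0.0641, 0.0594]
tool_rot: [-2.231, -2.211, 0.0]
ft_force: [-4.0, 0.6, 6.5]
grip_width: 0.133
grip_force: 15.0
```

Request:
step_arm([
  [0.2,0,0,0,0,0,0],
  [0.1,0,0,0,0,0,0],
  [0.1,0,0,0,0,0,0],
  [0,0,0,0,0,0,0],
  [0,0,0,0,0,0,0],
])

```text
time: 33.13
position: [0.6699, -0.0641, 0.0594]
tool_rot: [-2.232, -2.211, -0.0]
ft_force: [-3.5, 0.2, 5.6]
grip_width: 0.133
grip_force: 15.0
```

```bash
python3 b.py
```

```text
33.13 [ 0.6699 -0.0641  0.0594] yaw -0.54 z [-0.  0. -1.] j7 0.277 F [-3.49  0.17  5.59] T [0.02  0.589 0.032] 0.13262497851717475 15.000753700733185
bolt [341.5 198. ] 6 -111.2 25.1
```

Request:
step_arm([
  [0.1,0,0,0,0,0,0],
  [0.05,0,0,0,0,0,0],
  [0,0,0,0,0,0,0],
  [0,0,0,0,0,0,0],
  [0,0,0,0,0,0,0],
])

```text
time: 33.6
position: [0.6698, -0.0641, 0.0594]
tool_rot: [-2.23, -2.209, 0.003]
ft_force: [-6.7, 1.0, 8.6]
grip_width: 0.132
grip_force: 15.0
```

```bash
python3 b.py
```

```text
33.6 [ 0.6698 -0.0641  0.0594] yaw -0.55 z [-0.003  0.001 -1.   ] j7 0.277 F [-6.69  0.99  8.63] T [0.089 1.422 0.012] 0.13170799463718455 15.01143828034401
bolt [341.5 198. ] 6 -111.2 25.1
```

The lid is at its stop: it moved no further as the resistance rose. I'll let go and rise straight up.

Request:
step_arm([
  [0,0,0,0,0,0,0.45],
  [0,0,0,0,0,0,0.45],
  [0,0,0,0,0,0,0.45],
  [0,0,0,0,0,0,0.45],
  [0,0,0,0,0,0,0.45],
])

```text
time: 34.07
position: [0.6714, -0.064, 0.0585]
tool_rot: [2.232, 2.211, -0.0]
ft_force: [0.3, -0.1, 0.1]
grip_width: 0.408
grip_force: 0.0
```

Request:
step_arm([
  [0,0,1.5,0,0,0,0.45],
  [0,0,3,0,0,0,0.45],
  [0,0,3,0,0,0,0.45],
  [0,0,3,0,0,0,0.45],
  [0,0,3,0,0,0,0.45],
])

```text
time: 34.48
position: [0.6713, -0.0641, 0.1951]
tool_rot: [2.232, 2.211, -0.0]
ft_force: [1.3, 0.4, 0.6]
grip_width: 0.448
grip_force: 0.0
```

Request:
step_arm([
  [0,0,0,0,0,0,0.45],
  [0,0,0,0,0,0,0.45],
  [0,0,0,0,0,0,0.45],
  [0,0,0,0,0,0,0.45],
  [0,0,0,0,0,0,0.45],
])

```text
time: 34.9
position: [0.6706, -0.0638, 0.1921]
tool_rot: [-2.23, -2.21, 0.003]
ft_force: [0.9, -0.6, 0.3]
grip_width: 0.452
grip_force: 0.0
```

```bash
python3 b.py; python3 - <<'E'
from h import *
s=ctrl.get_state();a,d=ctrl.get_image("wrist");c=cam("wrist",s)
v,u=np.mgrid[:400,:640];P=(np.stack([u,v,np.ones_like(u)],-1)@np.linalg.inv(c[0]).T*d[...,None])@c[1].T+c[2]
m=(d>0)&(abs(P[...,0]-.66)<.09)&(abs(P[...,1]+.064)<.055)&(P[...,2]>.1)&(P[...,2]<.112)&(a.max(2)<60)
q=P[m];print(len(q),np.percentile(q,[2,50,98],axis=0).round(4))
b,_=ctrl.get_image("side");o=np.zeros((400,800,3),np.uint8);o[:,:400]=a[:,120:520];o[:,400:]=cv2.resize(b[130:260,230:360],(400,400));cv2.imwrite("pics/end.png",o[:,:,::-1])
E
```

```text
34.9 [ 0.6706 -0.0638  0.1921] yaw -0.54 z [-0.003 -0.    -1.   ] j7 0.233 F [ 0.9  -0.59  0.31] T [-0.09   0.035 -0.023] 0.45212797700040447 0.0
bolt [341.5 198. ] 6 -111.2 25.1
819 [[ 0.6646 -0.1023  0.1051]
 [ 0.67   -0.0632  0.1072]
 [ 0.6752 -0.0269  0.1087]]
```

View pics/end.png

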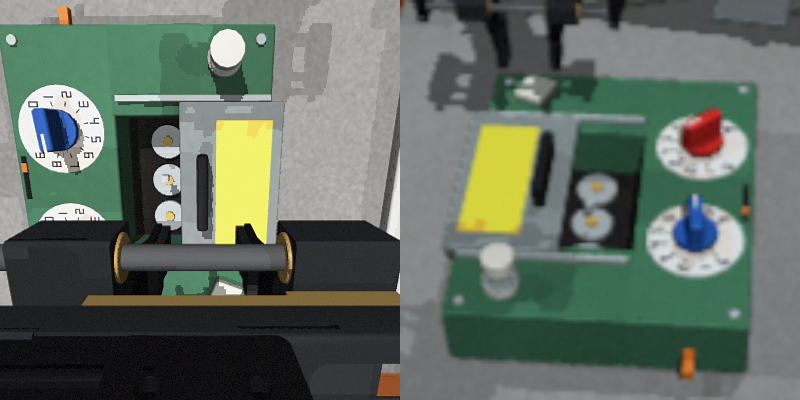

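The final picture shows the lid open with its handle at (203,190), x 0.670, about 75 mm of travel. The bolt is out, the pot is at (227,50) and the tile is still in place. I'll hand the job in.

```bash
python3 -c "
from bench import ctrl
print(ctrl.close_job())"
```

```text
the job is handed in; nothing more can be done
None
```

The case is open: the blue gate dropped near 7, then the red near 3, the bolt sprang clear, and the lid was slid about 75 mm to its stop and let go; the job was handed in after about 35 s, and no verdict was returned.

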